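Shut the ring case without a bang

TASK

Shut the blue lid of the ring case on the jeweller's bench: with closed fingers gently press the brass tongue inside the lid so that the lid tips over towards the front of the case, catch the falling lid on the outside of the fingers, and lower it gently until it is fully shut, without letting it slam. Never pinch the lid or its tongue between the fingers, and leave everything else on the bench as it lies.

Things in the scene. Friction and masses are not known exactly. Their poses are not given: they have to be found in the camera images.
- case: Fixed dark wooden ring case, open on top, 130 mm deep (its x), 180 wide (its y), 70 high, walls 6 mm. Origin: centre of its underside on the bench. Its -x side is its front, its +x rim carries the hinge, along its y; z up. Inside, two grey ring pads, 40 mm high and 44 wide, stand along the left and right walls, with a free gap of 76 mm between them.
- hinge (a point): The hinge axis of the lid at its middle, 65 mm behind the case's origin (+x) and 70 mm above the bench; axes parallel to the case's.
- lid (a joint): Angle of the lid in rad: 0 fully shut (level), pi/2 upright, 1.8 its stop leaning backwards. It starts near upright, held only by slight hinge friction (0.035 N m): pushed forward to less than about 1.3 it falls freely towards the case's front (-x).
- lid_edge (a point): Middle of the lid's free edge, on its underside, 160 mm from the hinge. Axes turn with the lid: x towards the hinge, y along the hinge, z out of its outer face; the underside looks to -z. Shut, the lid juts 30 mm out over the case's front wall: a finger under that lip can let it down all the way and then leave downwards and forwards.
- lid_mid (a point): Centre of the lid, a flat blue plate 160 mm long from the hinge, 184 mm wide, 8 mm thick, about 0.2 kg. The point lies 80 mm from the hinge, at mid-thickness; axes as for lid_edge. The hinge axis lies in the plane of the underside.
- tongue (a point): Centre of the brass tongue, a stiff plate square to the lid's underside, in the middle of its width, 105 mm from the hinge: 6 mm thick, 40 wide along the hinge, standing out 50 mm; axes as for lid_edge. With the lid upright it juts level to the case's front like a small shelf: pressing its upper face down tips the lid forward (1 to 3 N). Shut, it hangs between the ring pads.
- cone: Bystander, loose: wooden ring cone, 52 mm across, 75 mm high. Origin: centre of its underside.
- jar: Bystander, loose: amber jar with red cap, 44 mm across, 55 mm high. Origin: centre of its underside.
- loupe: Bystander, loose: black loupe, 30 mm across, 28 mm high. Origin: centre of its underside.
- pliers: Bystander, loose: small pliers with red handles, about 150 mm long along x, 40 mm wide, 12 mm high, lying flat. Origin: at the joint of the jaws, underside.
- pencil: Bystander, loose: blue pencil, 165 mm long along x, 8 mm thick, lying flat. Origin: its middle, underside.
- bangle: Bystander, loose: brass bangle, 66 mm across, 10 mm high, lying flat. Origin: its centre, underside.

How it is judged:
By the outcome, as a careful person would: the job done as asked, in the order asked, and still so for the second after the job is handed in, with the robot touching nothing.
It also fails if it takes over 54 s, if anything falls off the work surface, if the arm or the gripper's body presses on something with over 40 N, if the wrist force passes 120 N, or if a joint passes its speed limit or range.

ROBOT

A 6-joint arm with a two-finger parallel gripper is mounted at the origin on the work surface. World frame = base frame: x ahead of the robot, y to its left, z up, the work surface at z = 0. Lengths are in m, angles in rad, forces in N, time in s.
With the tool pointing down it reaches from about 0.425 to 0.95 m from the base axis. Payload 3.5 kg.
Tool frame: the origin (TCP) lies between the finger pads; the fingertips stand 19 mm ahead of it and the grasp point (between the pads) is the TCP; y points along the fingers, z is the direction in which the jaws open and shut, and the axes are right-handed (so a half turn about y gives the same grasp; the last joint's range is limited). The gripper opens to 85 mm and grips with 20 to 120 N. Pads are 22 mm wide; open, the fingers measure 114 mm over their backs; the gripper's body (76 mm by 85 mm) begins 54 mm behind the grasp point. The pads swing forward as they close: fully open they stand 13 mm farther back than shut.
Start: joints at [-1.353, 0.286, 1.577, -0, 1.279, -0.15], TCP at [0.243, -0.63, 0.25] pointing down, gripper open.
Joint ranges: [-2.77, 2.77], [-0.9, 2.22], [0.21, 2.48], [-1.53, 4.67], [0.24, 2.81], [-2.84, 2.84]. Speed limits (rad/s): [2.79, 2.79, 3.14, 3.14, 3.14, 3.14].

INTERFACE

Orientations are given as a unit quaternion [x, y, z, w].
In Python, from plant import get_state, read_camera, camera_model, sign_off gives the robot as it stands.
- The arm moves only by the tool carry_out, never from a script. Its argument "moves" is a list of rows, each a list of 7 numbers: the turn, a rotation vector about the tool's x, y, z in rad, then the shift along the tool's x, y, z in m, then the closure, from -1 (fully open) to 1 (shut). In form: [[wx, wy, wz, dx, dy, dz, jaw], ...]. A call has 1 to 10 rows; each row shifts and turns the commanded pose from where the row before left it, along the tool's axes as they then stand; what a row does not reach is not made up. A row lasts 1/8 s, in which the tool goes at most 62.5 mm and 10.7 degrees, less where a joint would pass 70% of its speed; a pose out of reach is approached as far as the arm can. A call is refused whole if a number of a shift passes 0.0625 or a number of a turn 0.188, either way. A call with a gripper value outside its range is refused whole. The fingers move at their own pace and stop on an object; "squeeze" is the grip in N (left out, the last holds). Time passes only in rows, so rows that do not move let the fingers close. It gives the time, the measured TCP pose, the force and the opening at its end, in the units of the state.
- get_state(): the state, without advancing time (a new reading comes with each control period).
- read_camera(name): name is "scene" or "top" or "wrist"; returns the picture (420x560x3 uint8, blue, green, red); there is no depth.
- camera_model(name): a dict with "camera_matrix" (3x3 intrinsics, pixels), "D" ([k1, k2, p1, p2, k3] as OpenCV has them; the pictures are not rectified), "pose" (4x4, takes a point from camera to world coordinates). Camera axes: x right, y down, z forward; pixel columns grow to the right and rows downward; lengths in m; the calibration is good to about 2 mm. A picture is of the moment at which its call begins: read the wrist's pose just before it. camera_model takes no time and is no camera call; for the wrist camera it gives the pose at the moment of the call.
- sign_off(): hands the job in, once; it reports no verdict.
The state is a dict: "time": time; "qpos": joint angles; "dq": joint speeds; "joint_efforts": joint torques, N m; "eef_pos": TCP position; "tcp_rot": TCP orientation; "contact_force": force on the tool from outside, world axes, zero at the start; "wrist_torque": the same for the moment, N m; "opening": opening from 0.0 (shut) to 1.0 (fully open).
Only numpy, scipy, OpenCV 4.12 (cv2) and the standard library are available. Lean on these libraries where they do the work, as an engineer would, in place of code of your own. Each camera call takes 0.05 s, during which the arm holds its last target. There are 200 camera calls.

## Working session

There is one attempt and no reset: what is moved stays moved. The work goes in short steps, Python scripts to look and compute and a tool call to move; the robot and the scene stay as the last step left them, time stands still between calls to the robot, and variables do not carry over. Pictures are saved under pics/ and viewed, about 8 in all and at most 12, crops included, and the job is handed in when it is done.

Besides the shell and the picture viewer there is one more tool, called after ">>>" by a JSON object that holds its "name" and its "arguments", one argument or row to a line. carry_out: Moves the arm, as the interface text tells. Its arguments: {"type":"object","properties":{"moves":{"type":"array","items":{"type":"array","items":{"type":"number"}}},"squeeze":{"type":"number"}},"required":["moves"]}

```bash
mkdir -p pics; ls; python3 - <<'E'
from plant import *
import cv2
s=get_state();print(s)
for n in("scene","top"):
    cv2.imwrite(f"pics/{n}0.png",read_camera(n)); m=camera_model(n);print(n,m)
E
```

```text
pics
{'time': 0.0, 'qpos': array([-1.35300234e+00,  2.87202064e-01,  1.57819416e+00, -1.35456123e-06,
        1.27859277e+00, -1.49977754e-01]), 'dq': array([-0.00060015,  0.00058912,  0.00015663,  0.00052813,  0.00021644,
        0.00127768]), 'joint_efforts': array([ 4.47328066e-04, -4.05979657e+01, -2.92623675e+01, -1.04531882e-04,
        5.85269489e-03,  2.34956396e-06]), 'eef_pos': array([ 0.24259383, -0.62923718,  0.24891356]), 'tcp_rot': array([-0.12932462,  0.69603158, -0.69433812,  0.12926626]), 'contact_force': array([-0.27751804, -0.44022195, -0.2820402 ]), 'wrist_torque': array([0.00749208, 0.03143755, 0.00454021]), 'opening': 0.998041204808219}
scene {'camera_matrix': array([[422.97597688,   0.        , 287.11393962],
       [  0.        , 422.97597688, 205.98644877],
       [  0.        ,   0.        ,   1.        ]]), 'D': array([-0.08202081,  0.        ,  0.        ,  0.        ,  0.        ]), 'pose': array([[ 0.74033145,  0.52046304, -0.42547335,  0.91305578],
       [ 0.67211337, -0.56068719,  0.48362536, -0.34410848],
       [ 0.01315167, -0.64400939, -0.76490453,  0.64944792],
       [ 0.        ,  0.        ,  0.        ,  1.        ]])}
top {'camera_matrix': array([[496.00152496,   0.        , 279.26393585],
       [  0.        , 496.00152496, 214.13834427],
       [  0.        ,   0.        ,   1.        ]]), 'D': array([-0.01925661,  0.        ,  0.        ,  0.        ,  0.        ]), 'pose': array([[-0.00360374, -0.99084415,  0.13496253,  0.43889432],
       [-0.99998789,  0.00311847, -0.00380683,  0.03432289],
       [ 0.0033511 , -0.13497462, -0.99084339,  1.07397583],
       [ 0.        ,  0.        ,  0.        ,  1.        ]])}
```

View pics/scene0.png

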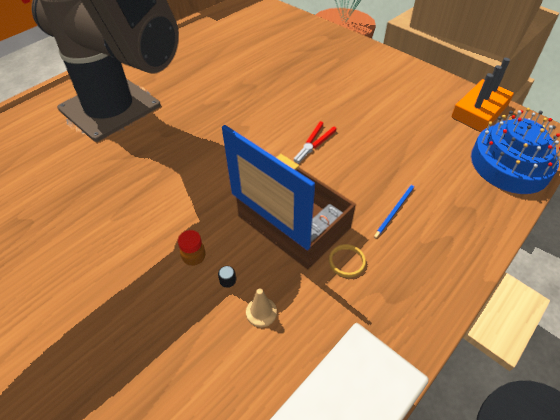

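View pics/top0.png

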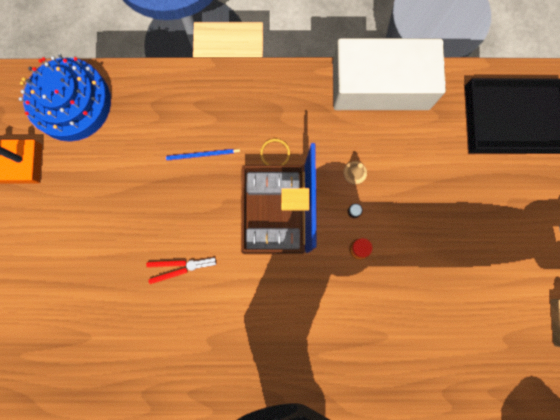

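The scene view shows the upright lid with its outer face towards the camera. The case lies behind it, with the pliers beyond and the pencil and bangle to the right. In the top view the case is at about (243–303, 165–252), the tongue at (295, 199), and the blue lid is seen edge-on at u≈312. So the hinge is on the world −y side and the case's front faces +y. Next I'll measure these points.

```bash
cat > h.py <<'E'
import numpy as np,cv2
from plant import *
from scipy.spatial.transform import Rotation as R
def cast(n,px,z,m=None):
    m=m or camera_model(n)
    p=cv2.undistortPoints(np.float32(px).reshape(-1,1,2),m["camera_matrix"],m["D"]).reshape(-1,2)
    d=np.c_[p,np.ones(len(p))]@m["pose"][:3,:3].T; o=m["pose"][:3,3]
    return o+d*((z-o[2])/d[:,2])[:,None]
def mask(im,lo,hi,roi):
    x0,y0,x1,y1=roi; k=np.zeros(im.shape[:2],np.uint8)
    k[y0:y1,x0:x1]=cv2.inRange(cv2.cvtColor(im,cv2.COLOR_BGR2HSV),lo,hi)[y0:y1,x0:x1]; return k
E
python3 - <<'E'
from h import *
im=cv2.imread("pics/top0.png")
roi=(230,130,335,270)
y=mask(im,(15,120,120),(35,255,255),(275,180,320,220)); b=mask(im,(100,150,40),(130,255,255),(295,130,335,270))
for nm,k,z in(("tongue",y,.178),("lidtop",b,.23)):
    pts=cv2.findNonZero(k); r=cv2.boxPoints(cv2.minAreaRect(pts)); print(nm,len(pts),cv2.boundingRect(pts)); print(cast("top",r,z).round(4))
# dark case
d=mask(im,(0,0,0),(180,255,75),roi); d=cv2.morphologyEx(d,cv2.MORPH_OPEN,np.ones((2,2)))
print(cast("top",[(243,168),(243,252),(303,168),(303,252)],.07).round(4))
print(R.from_quat(get_state()["tcp_rot"]).as_matrix().round(3))
cv2.imwrite("pics/crop.png",cv2.resize(im[130:270,225:340],None,fx=5,fy=4,interpolation=cv2.INTER_NEAREST))
E
```

```text
tongue 627 (281, 186, 28, 25)
[[ 0.6131  0.0275  0.178 ]
 [ 0.613  -0.0221  0.178 ]
 [ 0.5684 -0.0216  0.178 ]
 [ 0.5685  0.0277  0.178 ]]
lidtop 743 (305, 144, 11, 107)
[[ 0.6776 -0.0139  0.23  ]
 [ 0.6778 -0.0314  0.23  ]
 [ 0.4923 -0.0312  0.23  ]
 [ 0.4921 -0.0142  0.23  ]]
[[ 0.6722  0.1052  0.07  ]
 [ 0.4986  0.1041  0.07  ]
 [ 0.6719 -0.019   0.07  ]
 [ 0.4982 -0.0173  0.07  ]]
[[-0.933 -0.     0.36 ]
 [-0.36   0.002 -0.933]
 [-0.    -1.    -0.002]]
```

View pics/crop.png

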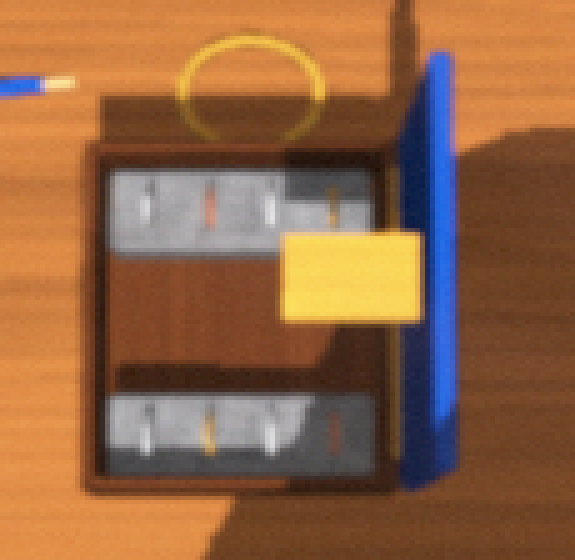

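Measured: hinge at about (0.587, −0.0225, 0.07), lid about upright, case front towards +y, no noticeable yaw. The tongue and lid sizes agree with the given ones to a few mm. First I'll raise the arm, shut the fingers and square the yaw.

>>> {"name": "carry_out", "arguments": {
  "moves": [
    [0, 0, 0, 0, -0.057, 0, 1],
    [0, 0, 0, 0, -0.057, 0, 1],
    [0, 0, 0, 0, -0.057, 0, 1],
    [0, 0.184, 0, 0, 0, 0, 1],
    [0, 0.184, 0, 0, 0, 0, 1],
    [0, 0, 0, -0.05, 0, 0, 1],
    [0, 0, 0, -0.05, 0, 0, 1],
    [0, 0, 0, -0.05, 0, 0, 1],
    [0, 0, 0, -0.04, 0, -0.04, 1],
    [0, 0, 0, -0.04, 0, -0.04, 1]
  ],
  "squeeze": 20
}}

```text
time: 1.35
eef_pos: [0.4739, -0.549, 0.4195]
tcp_rot: [-0.0, 0.708, -0.706, -0.001]
contact_force: [0.1, 0.2, 0.2]
opening: 0.0
```

>>> {"name": "carry_out", "arguments": {
  "moves": [
    [0, 0, 0, -0.02, 0, -0.055, 1],
    [0, 0, 0, -0.02, 0, -0.055, 1],
    [0, 0, 0, -0.02, 0, -0.055, 1],
    [0, 0, 0, -0.02, 0, -0.055, 1],
    [0, 0, 0, -0.02, 0, -0.055, 1],
    [0, 0, 0, -0.013, 0, -0.055, 1],
    [0, 0, 0, 0, 0, -0.055, 1],
    [0, 0, 0, 0, 0, -0.055, 1],
    [0, 0, 0, 0, 0, -0.055, 1],
    [0, 0, 0, 0, 0, -0.055, 1]
  ]
}}

```text
time: 2.6
eef_pos: [0.5854, 0.0019, 0.4207]
tcp_rot: [-0.0, 0.707, -0.707, -0.0]
contact_force: [0.1, -0.7, 1.0]
opening: -0.0
```

>>> {"name": "carry_out", "arguments": {
  "moves": [
    [0, 0, 0, 0, 0, -0.055, 1],
    [0, 0, 0, 0, 0, -0.055, 1],
    [0, 0, 0, 0, 0, -0.055, 1],
    [0, 0, 0, 0, 0, -0.05, 1],
    [0.157, 0, 0, 0, 0, 0, 1],
    [0.157, 0, 0, 0, 0, 0, 1],
    [0.157, 0, 0, 0, 0, 0, 1],
    [0.157, 0, 0, 0, 0, 0, 1],
    [0.157, 0, 0, 0, 0, 0, 1],
    [0, 0, 0, 0, 0, 0, 1]
  ]
}}

```text
time: 3.85
eef_pos: [0.5854, 0.2165, 0.4177]
tcp_rot: [0.003, -0.383, 0.924, 0.0]
contact_force: [-0.5, 0.1, 0.3]
opening: 0.001
```

```bash
python3 - <<'E'
from h import *
s=get_state();print(s["qpos"].round(3),s["eef_pos"].round(4),s["contact_force"].round(2));print(R.from_quat(s["tcp_rot"]).as_matrix().round(3))
cv2.imwrite("pics/s1.png",read_camera("scene"))
E
```

```text
[ 0.429  0.284  1.4   -0.717  1.788  1.956] [0.5854 0.2165 0.4177] [-0.49  0.08  0.34]
[[-1.    -0.003  0.006]
 [-0.002 -0.707 -0.707]
 [ 0.006 -0.707  0.707]]
```

View pics/s1.png

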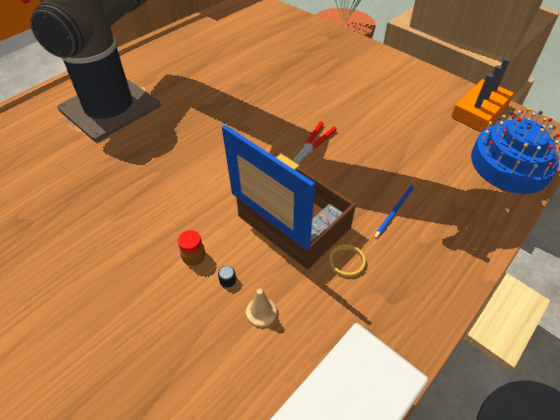

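The view shows the scene undisturbed, with the lid still upright. The hand is outside the frame, pitched 45° and in front of the case, and the joints are well within range. Next I'll approach along the fingers to just above the tongue.

>>> {"name": "carry_out", "arguments": {
  "moves": [
    [0, 0, 0, 0, 0.055, 0, 1],
    [0, 0, 0, 0, 0.055, 0, 1],
    [0, 0, 0, 0, 0.05, 0, 1],
    [0, 0, 0, 0, 0.045, 0, 1],
    [0, 0, 0, 0, 0.035, 0, 1],
    [0, 0, 0, 0, 0.025, 0, 1],
    [0, 0, 0, 0, 0, 0, 1]
  ]
}}

```text
time: 4.78
eef_pos: [0.5851, 0.026, 0.2333]
tcp_rot: [-0.0, -0.384, 0.924, 0.002]
contact_force: [0.1, 0.2, 0.5]
opening: 0.001
```

```bash
python3 - <<'E'
from h import *
s=get_state();print(s["qpos"].round(3),s["eef_pos"].round(4),s["contact_force"].round(2))
a=read_camera("scene")[80:290,190:470];b=read_camera("top")[110:290,130:370]
cv2.imwrite("pics/s2.png",np.vstack([cv2.resize(a,(400,300)),cv2.resize(b,(400,300))]))
E
```

```text
[ 0.147  0.238  1.797 -0.797  1.348  2.005] [0.5851 0.026  0.2333] [0.07 0.19 0.52]
```

View pics/s2.png

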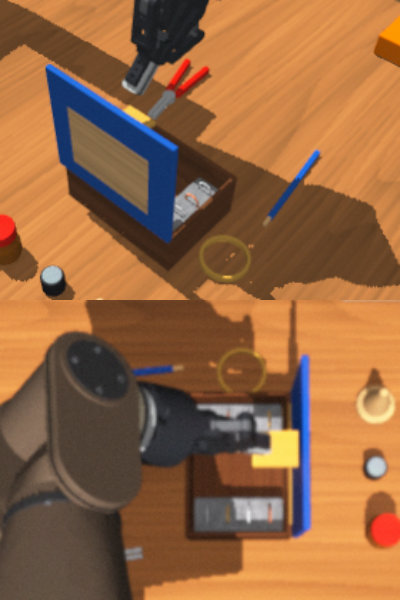

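The fingers hang over the tongue, with a gap to the lid of around 20 mm. I'll lower them and look for contact.

>>> {"name": "carry_out", "arguments": {
  "moves": [
    [0, 0, 0, 0, 0.006, -0.0035, 1],
    [0, 0, 0, 0, 0.006, -0.0035, 1],
    [0, 0, 0, 0, 0.006, -0.0035, 1],
    [0, 0, 0, 0, 0.0028, -0.0028, 1],
    [0, 0, 0, 0, 0.0014, -0.0014, 1],
    [0, 0, 0, 0, 0, 0, 1]
  ]
}}

```text
time: 5.62
eef_pos: [0.5858, 0.0225, 0.2076]
tcp_rot: [0.0, -0.383, 0.924, 0.0]
contact_force: [0.2, -0.8, 0.9]
opening: -0.002
```

>>> {"name": "carry_out", "arguments": {
  "moves": [
    [0, 0, 0, 0, 0.0014, -0.0014, 1],
    [0, 0, 0, 0, 0.0014, -0.0014, 1],
    [0, 0, 0, 0, 0, 0, 1]
  ]
}}

```text
time: 6.0
eef_pos: [0.5858, 0.0225, 0.2036]
tcp_rot: [0.0, -0.383, 0.924, 0.0]
contact_force: [-0.2, 0.6, 0.0]
opening: 0.002
```

>>> {"name": "carry_out", "arguments": {
  "moves": [
    [0, 0, 0, 0, 0.0011, -0.0011, 1],
    [0, 0, 0, 0, 0.0011, -0.0011, 1],
    [0, 0, 0, 0, 0.0011, -0.0011, 1]
  ]
}}

```text
time: 6.38
eef_pos: [0.5859, 0.0225, 0.1991]
tcp_rot: [-0.0, -0.383, 0.924, 0.0]
contact_force: [-0.6, 0.3, 0.4]
opening: -0.001
```

```bash
cat > look.py <<'E'
from h import *
import sys
s=get_state();print(s["eef_pos"].round(4),s["contact_force"].round(2))
t=read_camera("top"); y=mask(t,(15,120,120),(35,255,255),(255,180,330,225)); b=mask(t,(100,150,40),(130,255,255),(240,130,335,270))
for k in(y,b):
    p=cv2.findNonZero(k); print(None if p is None else (len(p),cv2.boundingRect(p)))
# lid free edge in scene: top-left & right corners of blue
c=read_camera("scene"); k=mask(c,(100,150,40),(130,255,255),(200,100,400,270)); p=max(cv2.findContours(k,0,1)[0],key=cv2.contourArea).reshape(-1,2)
print("scene lid hull",cv2.approxPolyDP(cv2.convexHull(p),4,True).reshape(-1,2).tolist())
cv2.imwrite("pics/a.png",np.vstack([cv2.resize(c[80:290,190:470],(400,300)),cv2.resize(t[110:290,130:370],(400,300))]))
E
python3 look.py
```

```text
[0.5859 0.0225 0.1991] [-0.64  0.26  0.44]
(558, (281, 186, 49, 39))
(593, (305, 144, 11, 107))
scene lid hull [[222, 126], [314, 183], [307, 249], [232, 192]]
```

No contact yet, and the lid edge is unchanged. I'll go on.

>>> {"name": "carry_out", "arguments": {
  "moves": [
    [0, 0, 0, 0, 0.0014, -0.0014, 1],
    [0, 0, 0, 0, 0.0014, -0.0014, 1],
    [0, 0, 0, 0, 0.0014, -0.0014, 1]
  ]
}}

```text
time: 6.85
eef_pos: [0.5862, 0.0224, 0.1965]
tcp_rot: [-0.001, -0.381, 0.925, 0.001]
contact_force: [-5.0, 4.3, 12.9]
opening: 0.001
```

```bash
python3 look.py
```

```text
[0.5862 0.0224 0.1965] [-5.    4.35 12.86]
(578, (281, 186, 49, 39))
(590, (305, 144, 11, 107))
scene lid hull [[222, 126], [314, 183], [307, 249], [232, 192]]
```

12.9 N while the lid stands still is unexpected, so I'll look before doing anything more.

```bash
python3 - <<'E'
from h import *
s=get_state();print(s["contact_force"].round(2),s["wrist_torque"].round(2),s["eef_pos"])
m=camera_model("wrist");w=read_camera("wrist");c=read_camera("scene")
cv2.imwrite("pics/b.png",np.hstack([cv2.resize(w,(400,300)),cv2.resize(c[90:240,200:400],(400,300))]))
print(get_state()["contact_force"].round(2))
E
```

```text
[-4.54  2.29 10.29] [-0.51  0.57 -0.47] [0.58618688 0.02248239 0.19664395]
[-3.78  3.05 10.16]
```

View pics/b.png

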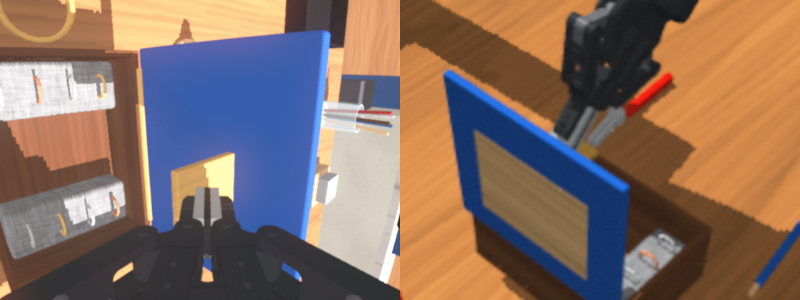

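The wrist view shows the closed fingertips on the tongue. Pressing straight down jams it, because friction holds back the tongue's forward slide under the tip. I'll ease off and then follow the tongue's arc, forwards and down.

>>> {"name": "carry_out", "arguments": {
  "moves": [
    [0, 0, 0, 0, -0.0007, 0.0007, 1],
    [0, 0, 0, 0, -0.001, -0.0027, 1],
    [0, 0, 0, 0, -0.001, -0.0027, 1],
    [0, 0, 0, 0, -0.001, -0.0027, 1],
    [0, 0, 0, 0, -0.001, -0.0027, 1],
    [0, 0, 0, 0, 0, 0, 1]
  ]
}}

```text
time: 7.8
eef_pos: [0.5862, 0.0336, 0.1926]
tcp_rot: [-0.001, -0.382, 0.924, 0.0]
contact_force: [-4.6, 4.3, 10.0]
opening: 0.0
```

```bash
python3 look.py
```

```text
[0.5862 0.0336 0.1926] [-4.64  4.26 10.04]
(557, (275, 188, 55, 37))
(451, (301, 143, 6, 108))
scene lid hull [[230, 121], [321, 177], [308, 248], [232, 192]]
```

The lid now follows the fingers, tipped about 0.1 rad. I'll go on with less press.

>>> {"name": "carry_out", "arguments": {
  "moves": [
    [0, 0, 0, 0, -0.0014, -0.0018, 1],
    [0, 0, 0, 0, -0.0011, -0.0025, 1],
    [0, 0, 0, 0, -0.0008, -0.0028, 1],
    [0, 0, 0, 0, 0, 0, 1]
  ]
}}

```text
time: 8.4
eef_pos: [0.5862, 0.0411, 0.1891]
tcp_rot: [-0.001, -0.382, 0.924, 0.0]
contact_force: [-3.7, 5.2, 7.2]
opening: 0.002
```

```bash
python3 look.py
```

```text
[0.5862 0.0411 0.1891] [-3.65  5.16  7.22]
(632, (271, 180, 59, 45))
(674, (294, 144, 13, 107))
scene lid hull [[236, 118], [326, 173], [308, 248], [233, 193]]
```

View pics/a.png

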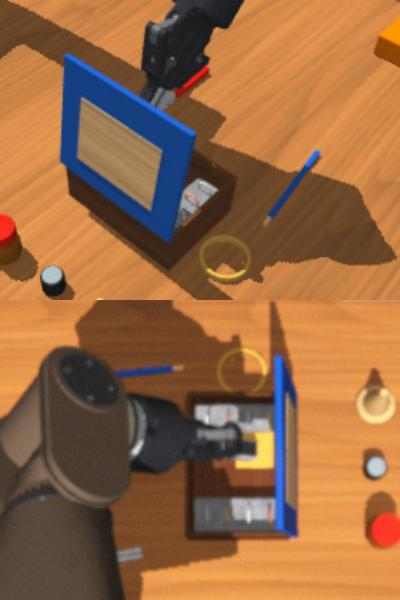

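The picture shows the lid leaning forward by about 0.2 rad, with the tip on the tongue and everything else in place. I'll continue along the arc.

>>> {"name": "carry_out", "arguments": {
  "moves": [
    [0, 0, 0, 0, -0.0012, -0.0025, 1],
    [0, 0, 0, 0, -0.0007, -0.003, 1],
    [0, 0, 0, 0, -0.0007, -0.003, 1],
    [0, 0, 0, 0, 0, 0, 1]
  ]
}}

```text
time: 9.0
eef_pos: [0.5862, 0.0493, 0.1845]
tcp_rot: [-0.001, -0.383, 0.924, -0.0]
contact_force: [-3.0, 5.3, 6.1]
opening: -0.001
```

```bash
python3 look.py
```

```text
[0.5862 0.0493 0.1845] [-2.97  5.26  6.06]
(800, (267, 180, 63, 45))
(1029, (287, 144, 20, 107))
scene lid hull [[242, 115], [332, 170], [308, 248], [233, 192]]
```

```bash
cat >> look.py <<'E'
m=camera_model("scene")
def onx(px,x):
    p=cv2.undistortPoints(np.float32([[px]]),m["camera_matrix"],m["D"])[0,0]
    d=m["pose"][:3,:3]@[*p,1]; o=m["pose"][:3,3]; return o+d*(x-o[0])/d[0]
h=cv2.convexHull(p).reshape(-1,2); 
for px,x in((h[np.argmin(h@[1,1.5])],.494),(h[np.argmax(h@[1,-1])],.678)):
    q=onx(px.astype(float),x); a=np.arctan2(q[2]-.07,q[1]+.0225); r=np.hypot(q[2]-.07,q[1]+.0225); print("lid corner",px,q.round(4),"angle",round(a-.05,3),"r",r.round(4))
E
python3 look.py
```

```text
[0.5862 0.0492 0.1846] [-3.19  4.78  5.8 ]
(797, (267, 180, 63, 45))
(1024, (287, 144, 20, 107))
scene lid hull [[242, 115], [332, 170], [308, 248], [233, 192]]
lid corner [242 115] [0.494  0.0176 0.2237] angle 1.266 r 0.1589
lid corner [330 168] [0.678  0.0124 0.2318] angle 1.308 r 0.1655
```

The lid stands at about 1.29 rad, and the radius check of 159–165 mm fits. A little further and it should fall onto the finger's outer side, with about 15 mm of gap left.

>>> {"name": "carry_out", "arguments": {
  "moves": [
    [0, 0, 0, 0, -0.0005, -0.003, 1],
    [0, 0, 0, 0, -0.0004, -0.003, 1],
    [0, 0, 0, 0, -0.0003, -0.003, 1],
    [0, 0, 0, 0, 0, 0, 1],
    [0, 0, 0, 0, 0, 0, 1]
  ]
}}

```text
time: 9.82
eef_pos: [0.5862, 0.0569, 0.1793]
tcp_rot: [-0.001, -0.383, 0.924, -0.0]
contact_force: [-4.4, 7.3, 7.8]
opening: -0.004
```

```bash
python3 look.py
```

```text
[0.5862 0.0569 0.1793] [-4.37  7.32  7.81]
(1004, (263, 180, 67, 45))
(1413, (280, 144, 27, 108))
scene lid hull [[249, 113], [337, 167], [308, 248], [233, 192]]
lid corner [247 114] [0.494  0.0285 0.2196] angle 1.192 r 0.158
lid corner [335 165] [0.678  0.0242 0.2292] angle 1.235 r 0.1659
```

The lid is at about 1.21 rad, past its tipping point, and only friction at the tip holds it. I'll lift the tip a few mm off the tongue so that the lid falls onto the outside of the fingers.

>>> {"name": "carry_out", "arguments": {
  "moves": [
    [0, 0, 0, 0, -0.0014, 0.0007, 1],
    [0, 0, 0, 0, -0.0014, 0.0007, 1],
    [0, 0, 0, 0, -0.0014, 0.0007, 1],
    [0, 0, 0, 0, 0, 0, 1],
    [0, 0, 0, 0, 0, 0, 1]
  ]
}}

```text
time: 10.55
eef_pos: [0.5858, 0.0567, 0.1811]
tcp_rot: [0.0, -0.383, 0.924, 0.0]
contact_force: [-0.2, 1.4, 0.0]
opening: -0.002
```

```bash
python3 look.py
```

```text
[0.5858 0.0567 0.1811] [-0.21  1.41  0.02]
(1219, (256, 180, 74, 45))
(2278, (266, 146, 41, 106))
scene lid hull [[258, 112], [346, 163], [309, 247], [233, 191]]
lid corner [258 112] [0.494  0.0534 0.2097] angle 1.023 r 0.159
lid corner [345 162] [0.678  0.0501 0.2169] angle 1.061 r 0.1638
```

The lid has fallen and rests on the fingers at about 1.04 rad, with about 1.4 N on them. I'll slide the tip outwards towards the free edge and then lower the lid along its arc.

>>> {"name": "carry_out", "arguments": {
  "moves": [
    [0, 0, 0, 0, -0.0054, -0.0015, 1],
    [0, 0, 0, 0, -0.0054, -0.0015, 1],
    [0, 0, 0, 0, -0.0054, -0.0015, 1],
    [0, 0, 0, 0, -0.0054, -0.0015, 1],
    [0, 0, 0, 0, -0.0054, -0.0015, 1],
    [0, 0, 0, 0, 0, 0, 1]
  ]
}}

```text
time: 11.4
eef_pos: [0.5861, 0.0818, 0.1957]
tcp_rot: [-0.0, -0.383, 0.924, -0.0]
contact_force: [0.3, 0.7, -0.2]
opening: 0.001
```

```bash
python3 look.py
```

```text
[0.5861 0.0818 0.1957] [ 0.33  0.71 -0.17]
(925, (255, 180, 75, 45))
(2696, (258, 148, 49, 104))
scene lid hull [[264, 112], [351, 163], [309, 247], [233, 191]]
lid corner [264 112] [0.494  0.0675 0.2019] angle 0.922 r 0.1596
lid corner [349 161] [0.678  0.0612 0.2112] angle 0.986 r 0.1641
```

The angle is 0.95, as predicted. I'll lower on.

>>> {"name": "carry_out", "arguments": {
  "moves": [
    [0, 0, 0, 0, -0.0007, -0.004, 1],
    [0, 0, 0, 0, -0.0007, -0.004, 1],
    [0, 0, 0, 0, -0.0007, -0.004, 1],
    [0, 0, 0, 0, -0.0007, -0.004, 1],
    [0, 0, 0, 0, -0.0007, -0.004, 1],
    [0, 0, 0, 0, -0.0005, -0.004, 1],
    [0, 0, 0, 0, 0, 0, 1]
  ]
}}

```text
time: 12.38
eef_pos: [0.5857, 0.1014, 0.1807]
tcp_rot: [0.0, -0.383, 0.924, 0.0]
contact_force: [0.9, -0.2, -1.2]
opening: -0.004
```

>>> {"name": "carry_out", "arguments": {
  "moves": [
    [0, 0, 0, 0, 0.0004, -0.0042, 1],
    [0, 0, 0, 0, 0.0004, -0.0042, 1],
    [0, 0, 0, 0, 0.0004, -0.0042, 1],
    [0, 0, 0, 0, 0.0004, -0.0042, 1],
    [0, 0, 0, 0, 0.0004, -0.0042, 1],
    [0, 0, 0, 0, 0.0004, -0.0042, 1],
    [0, 0, 0, 0, 0.0004, -0.0042, 1],
    [0, 0, 0, 0, 0, 0, 1]
  ]
}}

```text
time: 13.38
eef_pos: [0.5857, 0.1201, 0.1579]
tcp_rot: [0.0, -0.383, 0.924, 0.0]
contact_force: [0.1, 0.4, -0.9]
opening: 0.004
```

```bash
python3 look.py
```

```text
[0.5857 0.1201 0.1579] [ 0.11  0.37 -0.86]
(214, (308, 182, 22, 43))
(3628, (240, 153, 66, 99))
scene lid hull [[281, 118], [362, 166], [310, 246], [234, 190]]
lid corner [281 118] [0.494  0.1104 0.1644] angle 0.568 r 0.163
lid corner [361 165] [0.678  0.1011 0.1744] angle 0.651 r 0.1617
```

View pics/a.png

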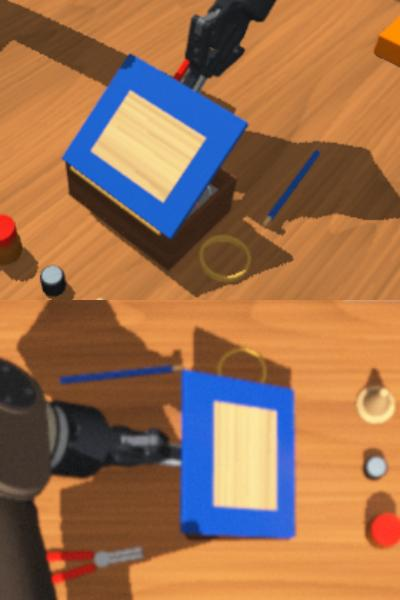

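The picture shows the lid at about 0.6 rad, resting on the fingertips at its free edge, with the bystanders untouched. I'll carry on with slightly more overlap.

>>> {"name": "carry_out", "arguments": {
  "moves": [
    [0, 0, 0, 0, 0.0018, -0.0044, 1],
    [0, 0, 0, 0, 0.0018, -0.0044, 1],
    [0, 0, 0, 0, 0.0018, -0.0044, 1],
    [0, 0, 0, 0, 0.0018, -0.0044, 1],
    [0, 0, 0, 0, 0.0018, -0.0044, 1],
    [0, 0, 0, 0, 0.0018, -0.0044, 1],
    [0, 0, 0, 0, 0.0018, -0.0044, 1],
    [0, 0, 0, 0, 0, 0, 1]
  ]
}}

```text
time: 14.48
eef_pos: [0.5857, 0.1329, 0.1271]
tcp_rot: [0.0, -0.383, 0.924, 0.0]
contact_force: [-0.5, 0.5, -0.1]
opening: 0.007
```

>>> {"name": "carry_out", "arguments": {
  "moves": [
    [0, 0, 0, 0, 0.0021, -0.004, 1],
    [0, 0, 0, 0, 0.0021, -0.004, 1],
    [0, 0, 0, 0, 0.0021, -0.004, 1],
    [0, 0, 0, 0, 0.0021, -0.004, 1],
    [0, 0, 0, 0, 0.0021, -0.004, 1],
    [0, 0, 0, 0, 0.0021, -0.004, 1],
    [0, 0, 0, 0, 0.0021, -0.004, 1],
    [0, 0, 0, 0, 0, 0, 1]
  ]
}}

```text
time: 15.48
eef_pos: [0.5857, 0.1422, 0.0969]
tcp_rot: [0.0, -0.383, 0.924, 0.0]
contact_force: [0.2, 1.7, -0.1]
opening: -0.001
```

```bash
python3 look.py; python3 -c "
from h import *
print(get_state()['qpos'].round(2))"
```

```text
[0.5857 0.1422 0.0969] [ 0.18  1.7  -0.09]
(150, (306, 180, 24, 45))
(2980, (240, 160, 65, 93))
scene lid hull [[291, 134], [367, 180], [310, 246], [235, 190]]
lid corner [291 134] [0.494  0.1394 0.1086] angle 0.184 r 0.1664
lid corner [365 178] [0.678  0.1249 0.1261] angle 0.314 r 0.1577
[ 0.33  0.5   1.73 -0.76  1.31  2.26]
```

The angle is about 0.2 rad, as planned. Now the last part, slowly.

>>> {"name": "carry_out", "arguments": {
  "moves": [
    [0, 0, 0, 0, 0.002, -0.0025, 1],
    [0, 0, 0, 0, 0.002, -0.0025, 1],
    [0, 0, 0, 0, 0.002, -0.0025, 1],
    [0, 0, 0, 0, 0.002, -0.0025, 1],
    [0, 0, 0, 0, 0.002, -0.0025, 1],
    [0, 0, 0, 0, 0.002, -0.0025, 1],
    [0, 0, 0, 0, 0.002, -0.0025, 1],
    [0, 0, 0, 0, 0.002, -0.0025, 1],
    [0, 0, 0, 0, 0, 0, 1]
  ]
}}

```text
time: 16.7
eef_pos: [0.5859, 0.1452, 0.0717]
tcp_rot: [0.0, -0.383, 0.924, -0.0]
contact_force: [0.6, 3.5, -1.1]
opening: -0.0
```

```bash
python3 look.py
```

```text
[0.5859 0.1452 0.0717] [ 0.57  3.52 -1.07]
(149, (306, 180, 24, 45))
(2857, (240, 162, 65, 91))
scene lid hull [[292, 142], [366, 187], [310, 246], [235, 189]]
lid corner [290 143] [0.494  0.137  0.0868] angle 0.055 r 0.1604
lid corner [365 186] [0.678  0.1316 0.1005] angle 0.145 r 0.1571
```

>>> {"name": "carry_out", "arguments": {
  "moves": [
    [0, 0, 0, 0, 0.0003, -0.0011, 1],
    [0, 0, 0, 0, 0.0003, -0.0011, 1],
    [0, 0, 0, 0, 0.0003, -0.0011, 1],
    [0, 0, 0, 0, 0.0003, -0.0011, 1],
    [0, 0, 0, 0, 0.0003, -0.0011, 1],
    [0, 0, 0, 0, 0, 0, 1]
  ]
}}

```text
time: 17.55
eef_pos: [0.5857, 0.1478, 0.0669]
tcp_rot: [0.0, -0.383, 0.924, 0.0]
contact_force: [-0.4, 0.3, -1.9]
opening: 0.002
```

```bash
python3 look.py
```

```text
[0.5857 0.1478 0.0669] [-0.4   0.26 -1.86]
(127, (306, 180, 24, 45))
(2865, (240, 163, 64, 90))
scene lid hull [[292, 145], [366, 189], [310, 246], [235, 189]]
lid corner [290 146] [0.494  0.1373 0.0787] angle 0.004 r 0.16
lid corner [366 189] [0.678  0.1382 0.0873] angle 0.057 r 0.1617
```

Nearly shut, with about 1.9 N still carried. I'll lower a few mm more.

>>> {"name": "carry_out", "arguments": {
  "moves": [
    [0, 0, 0, 0, 0.0003, -0.0011, 1],
    [0, 0, 0, 0, 0.0003, -0.0011, 1],
    [0, 0, 0, 0, 0.0003, -0.0011, 1],
    [0, 0, 0, 0, 0.0003, -0.0011, 1],
    [0, 0, 0, 0, 0.0003, -0.0011, 1],
    [0, 0, 0, 0, 0, 0, 1]
  ]
}}

```text
time: 18.4
eef_pos: [0.5859, 0.1508, 0.062]
tcp_rot: [0.0, -0.383, 0.924, 0.0]
contact_force: [0.0, -0.1, -1.4]
opening: 0.002
```

```bash
python3 look.py
```

```text
[0.5859 0.1508 0.062 ] [ 0.02 -0.14 -1.35]
(154, (305, 180, 25, 45))
(2823, (240, 164, 64, 89))
scene lid hull [[291, 148], [365, 192], [310, 246], [235, 189]]
lid corner [291 148] [0.494  0.1405 0.0712] angle -0.043 r 0.163
lid corner [364 191] [0.678  0.1321 0.0868] angle 0.058 r 0.1555
```

View pics/a.png

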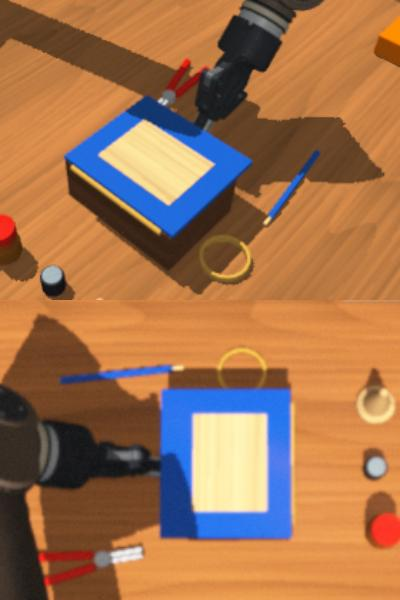

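It looks nearly level, but the edge still moved 3 px with the last step. I'll go on until it stops following.

>>> {"name": "carry_out", "arguments": {
  "moves": [
    [0, 0, 0, 0, 0.0003, -0.0011, 1],
    [0, 0, 0, 0, 0.0003, -0.0011, 1],
    [0, 0, 0, 0, 0.0003, -0.0011, 1],
    [0, 0, 0, 0, 0.0003, -0.0011, 1],
    [0, 0, 0, 0, 0.0003, -0.0011, 1],
    [0, 0, 0, 0, 0, 0, 1]
  ]
}}

```text
time: 19.25
eef_pos: [0.5858, 0.1535, 0.0571]
tcp_rot: [0.0, -0.383, 0.924, 0.0]
contact_force: [0.2, -0.2, 0.2]
opening: -0.003
```

```bash
python3 look.py
```

```text
[0.5858 0.1535 0.0571] [ 0.18 -0.21  0.24]
(144, (305, 180, 25, 45))
(2826, (240, 164, 64, 89))
scene lid hull [[291, 148], [365, 192], [310, 246], [235, 189]]
lid corner [291 148] [0.494  0.1405 0.0712] angle -0.043 r 0.163
lid corner [364 191] [0.678  0.1321 0.0868] angle 0.058 r 0.1555
```

>>> {"name": "carry_out", "arguments": {
  "moves": [
    [0, 0, 0, 0, 0.0002, -0.0011, 1],
    [0, 0, 0, 0, 0.0002, -0.0011, 1],
    [0, 0, 0, 0, 0.0002, -0.0011, 1],
    [0, 0, 0, 0, 0.0002, -0.0011, 1],
    [0, 0, 0, 0, 0, 0, 1]
  ]
}}

```text
time: 19.98
eef_pos: [0.5858, 0.1561, 0.0534]
tcp_rot: [0.0, -0.383, 0.924, 0.0]
contact_force: [-0.4, 0.2, -0.3]
opening: 0.004
```

```bash
python3 look.py
```

```text
[0.5858 0.1561 0.0534] [-0.35  0.24 -0.29]
(143, (305, 180, 24, 45))
(2830, (240, 164, 64, 89))
scene lid hull [[291, 148], [365, 192], [310, 246], [235, 189]]
lid corner [291 148] [0.494  0.1405 0.0712] angle -0.043 r 0.163
lid corner [364 191] [0.678  0.1321 0.0868] angle 0.058 r 0.1555
```

The lid is fully shut: it no longer follows the fingers and the force is zero. I'll withdraw forwards, then up.

>>> {"name": "carry_out", "arguments": {
  "moves": [
    [0, 0, 0, 0, -0.006, -0.007, 1],
    [0, 0, 0, 0, -0.012, -0.012, 1],
    [0, 0, 0, 0, -0.014, -0.014, 1],
    [0, 0, 0, 0, -0.014, -0.014, 1],
    [0, 0, 0, 0, -0.04, 0, 1],
    [0, 0, 0, 0, -0.05, 0, 1],
    [0, 0, 0, 0, -0.05, 0, 1],
    [0, 0, 0, 0, 0, 0, 1],
    [0, 0, 0, 0, 0, 0, 1]
  ]
}}

```text
time: 21.2
eef_pos: [0.5852, 0.3211, 0.1508]
tcp_rot: [0.001, -0.383, 0.924, 0.0]
contact_force: [0.1, 0.4, -1.0]
opening: 0.001
```

```bash
python3 look.py; python3 - <<'E'
import cv2,numpy as np
from plant import *
cv2.imwrite("pics/end.png",np.hstack([cv2.resize(read_camera(n),(400,300)) for n in("scene","top")]))
E
```

```text
[0.5852 0.3211 0.1508] [ 0.09  0.37 -0.98]
(107, (305, 180, 3, 45))
(2870, (240, 163, 64, 90))
scene lid hull [[291, 148], [365, 192], [310, 246], [235, 189]]
lid corner [286 151] [0.494  0.1254 0.0731] angle -0.029 r 0.148
lid corner [365 192] [0.678  0.137  0.0802] angle 0.014 r 0.1598
```

View pics/end.png

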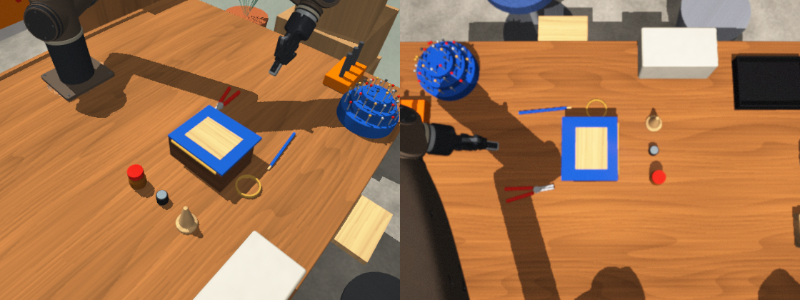

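The lid is shut, the hand is clear and all the bystanders lie where they were. I'll hand the job in.

```bash
python3 -c "
from plant import *
print(sign_off())"
```

```text
the job is handed in; nothing more can be done
None
```

The lid is shut and the job is handed in at about 21 s of the 54 s allowed. With closed fingers I pressed the tongue until the lid passed its tipping point. It then fell about 0.17 rad onto the outside of the fingers, and I lowered it on the fingertips under its front lip until it lay level.

**Last checks:**
- **Lid:** its edge did not move over the last lowering steps or after I withdrew. The measured angle is about 0, within ±0.05 rad. The two corner readings differed by up to 0.1 rad; I put that down to picking corners at pixel accuracy.
- **Contact:** the force on the fingers was near zero before I left, and the hand now stands well clear.
- **Bystanders:** by eye, all six lie where they were. I did not measure their positions.

**One thing went less well:** my first press went straight down and jammed on friction. It reached about 13 N, against the 1–3 N expected, and 6–10 N remained until the lid tipped. I mended it by following the tongue's arc forwards, and then lifting the tip off so the lid fell.

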